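# Pin the swung-out tank lamp arm back into its yoke

## Task

Swing the tank lamp's steel arm gently back until its flat end sits home in the throat of the yoke, then take the flat-headed pin from the wooden block and pass it down through the upper ear, the eye of the arm and the lower ear until its collar is flush on the yoke, and let go. The yoke is clamped a little off its usual place, so feel for the hole and do not force anything: about 4 kg of push on the arm or the pin is already too much. Leave the other pins and the things on the counter where they are.

Things in the scene. Friction and masses are not known exactly. Their poses are not given: they have to be found in the camera images.
- stand: fixed lamp stand: aluminium base 110 x 310 x 14 mm (x, y, z), origin at the middle of its underside, z up. In its frame: arm's pivot post at (0, +100 mm), 34 mm across, 132 mm tall; yoke nominally at (0, -100 mm). The closed arm lies along y; it swings in from the -x side. The yoke: aluminium, two level ears 34 (x) x 44 (y) x 8 mm joined on their +x side by a web 44 mm wide
- yoke_mid (a point): fixed to the stand, axes as its own: where the holes' axis would meet the upper ear's top face with the yoke centred. The yoke is clamped off it by up to 7 mm along x and 10 mm along y, not reported (the seated arm's angle gives x; feel for y). Holes upright, round, 11.5 mm. Upper ear at heights 102 to 110 mm, lower 80 to 88, free below for 50 mm. The web is 16.5 mm beyond the holes' axis in x
- boom (a joint): arm angle, rad: 0 with its eye at yoke_mid, growing as it swings out to the stand's -x side. Upright axis at the post, 200 mm from the eye. It stays where left (friction: about 1.5 N at the bar point moves it) and stops when its flat end meets the yoke's web, wherever the yoke is; the eye is then 1.5 mm past the line of the holes, and the pin's nose can draw it back
- bar (a point): on top of the arm's steel bar at mid-width, 50 mm from the eye towards the post: a good place to push or hold. Bar 12 mm wide, 24 mm tall, heights 83 to 107 mm, from the post to 33 mm short of the eye. A white lamp 50 x 90 x 16 mm hangs under it, 30 to 120 mm from the post's axis, at heights 62 to 78 mm
- eye (a point): middle of the arm's eye, on the top face of its flat end: a lug 30 x 66 x 10 mm at heights 90 to 100 mm, with an upright oblong hole 12.5 mm wide across the arm and 34 mm long along it
- pin: steel pin, 80 g, the only one with a flat rectangular head. Origin on its axis at the collar's underside, z up. Below: shank 10 mm thick, 44 mm long, the last 8 mm tapering to 8 mm. Above: collar 24 mm across, 5 mm thick, then the flat head, 24 mm along x, 12 mm thick along y, up to 43 mm. Stands loose in a hole of the block, collar on its top; may be used at any turn about its axis
- block: fixed wooden block 200 x 50 x 52 mm, origin at the middle of its underside; three holes 12.5 mm wide along its x at -70, 0 and +70 mm hold the three pins, in any order
- knobpin: a shorter spare pin (30 mm shank) with a round black knob, 32 mm across, standing in the same block; leave it
- eyepin: a shorter spare pin (30 mm shank) with an upright flat disc 26 mm across for a head, standing in the same block; leave it
- tub: bystander: clear open plastic tub 160 x 110 x 55 mm, beyond the stand
- feed: bystander: jar of feed, 56 mm across, 75 mm tall, to the right
- drops: bystander: dropper bottle, 40 mm across, 100 mm tall, beyond the stand
- scraper: bystander: flat algae scraper, 200 mm long with black handle, lying between robot and stand
- dish: bystander: shallow white feeding bowl, 80 mm across, 22 mm tall
- magnet: bystander: black glass-cleaning magnet, 70 x 40 x 30 mm, at the right
- collar: bystander: white ceramic ring, 42 mm across, 16 mm tall, at the right

How it is judged (in metres and radians):
On the way, in this order (a step that is already met when the one before it is completed fails the run):
1. the lamp arm is swung back with its flat end in the yoke (value of joint boom between -0.06 and 0.06 rad), for 0.2 s.
2. the pin is through the ears and the eye, upright, its collar down on the upper ear (all of step 1 and z of pin in the frame of yoke_mid below 0.003 m and horizontal distance between pin and yoke_mid below 0.0135 m and angle between pin's own z axis and vertical below 0.08 rad), for 0.2 s.
At the end, for the whole second after the job is handed in: The arm is in the yoke (joint within 0.06 rad of 0), the pin stands upright (within 0.08 rad) through upper ear, eye and lower ear with its collar within 2 mm of the upper ear's top face and within 13.5 mm of yoke_mid sideways, and is at rest and released (all of step 1 and z of pin in the frame of yoke_mid between -0.003 and 0.002 m and horizontal distance between pin and yoke_mid below 0.0135 m and angle between pin's own z axis and vertical below 0.08 rad and linear speed of pin below 0.01 m/s); the robot touches nothing.
It fails at once if the stand, arm or yoke is pushed by the robot with more than 40 N (contact force between any of the arm, the fingers and stand above 40 N).
It fails at once if the pin is forced against the yoke or arm with more than 40 N (contact force between pin and stand above 40 N).
It fails at once if a spare pin is shifted by more than 15 mm or a bystander by more than 30 mm (distance of any of knobpin, eyepin from where it was at the start of the episode above 0.015 m or distance of any of tub, feed, drops, scraper, dish, magnet, collar from where it was at the start of the episode above 0.03 m).
It also fails if it takes over 72 s, if anything falls off the work surface, if the arm or the gripper's body presses on something with over 40 N, if the wrist force passes 120 N, or if a joint passes its speed limit or range.

## Robot

A 7-joint arm with a two-finger parallel gripper is mounted at the origin on the work surface. World frame = base frame: x ahead of the robot, y to its left, z up, the work surface at z = 0. Lengths are in mm, angles in rad, forces in N, time in s.
With the tool pointing down it reaches from about 400 to 875 mm from the base axis. Payload 19.3 kg.
Tool frame: the origin (TCP) lies at the very end of the fingers, on their centre line; the grasp point (between the pads) lies 19 mm behind it (grip_point_offset is the z of the grasp point in the tool frame, in mm); z points along the fingers, y is the line along which they close (so a half turn about z gives the same grasp; the last joint's range is limited). The gripper opens to 85 mm and grips with 20 to 120 N. Pads are 22 mm wide; open, the fingers measure 114 mm over their backs; the gripper's body (76 mm by 85 mm) begins 54 mm behind the grasp point. The pads swing forward as they close: fully open they stand 13 mm farther back than shut.
Start: joints at [-1.207, 0.521, -0.036, 1.599, 0.021, 1.021, -0.113], TCP at [262.718, 567.093, 231.291] pointing down, gripper open.
Joint ranges: [-2.91, 2.91], [-0.3, 2.13], [-1.5, 1.42], [0.17, 2.43], [-1.26, 4.41], [0.16, 1.93], [-2.52, 2.52]. Speed limits (rad/s): [1.89, 1.89, 2.39, 2.39, 3.01, 3.01, 3.01].

## Interface

Orientations are given as a 3x3 rotation matrix whose columns are the frame's x, y, z axes.
In Python, from workcell import movep, movel, goto_joints, open_gripper, clamp, wait, inverse_kinematics, read_state, camera, PlanningError, finish_job, grip_point_offset gives the robot as it stands. Calls block until the motion is done:
- movep(position, orientation): joint-space move of the TCP to a pose.
- movel(position, frame=None, max_speed=150, guard=None): straight line of the TCP; frame=None keeps the orientation; max_speed is the mean speed in mm/s. With guard (N) it stops when the force on the tool has changed by that much, and returns True; else False.
- goto_joints(angles): joint-space move.
- open_gripper() and clamp(): open the fingers fully, or close them until they stop; the grip force is fixed at half the most.
- wait(seconds).
- inverse_kinematics(position, orientation): joint angles nearest the present ones, or None.
- read_state(): the state.
- camera(name): name is "side" or "top" or "wrist"; returns a dict with "image" (480x640x3 uint8, blue, green, red), "range_z" (480x640 float32, mm along the optical axis (not along the pixel's ray), 0 where there is no reading), "fx", "fy", "cx", "cy" (pixels), "cam_to_world" (4x4, takes a point from camera to world coordinates). Camera axes: x right, y up, looking along -z (the intrinsics and any distortion apply to the point x, -y, -z); pixel columns grow to the right and rows downward; lengths in mm; the calibration is good to about 2 mm. A picture is of the moment at which its call begins.
A pose or a line that the arm cannot do raises PlanningError and nothing moves.
- finish_job(): hands the job in; it is judged then, once.
The state is a dict: "time": time; "qpos": joint angles; "qvel": joint speeds; "joint_efforts": joint torques, N m; "eef_pos": TCP position; "tool_rot": TCP orientation; "ft_force": force on the tool from outside, world axes, zero at the start; "torque": the same for the moment, N m; "finger_gap": finger opening in mm; "gripper_force": force on a finger pad.
Only numpy, scipy, OpenCV 4.12 (cv2) and the standard library are available. Lean on these libraries where they do the work, as an engineer would, in place of code of your own. Each camera call takes 0.05 s, during which the arm holds its last target. There are 200 camera calls.

## Working session

There is one attempt and no reset: what is moved stays moved. The work goes in short steps, each a Python script; the robot and the scene stay as the last script left them, time stands still between calls to the robot, and variables do not carry over. Pictures are saved under pics/ and viewed, at most 10 in all, crops included, and the job is handed in when it is done.

```bash
mkdir -p pics; ls; python3 - <<'E'
from workcell import *
import cv2,numpy as np,pickle
d={}
for n in ["top","side","wrist"]:
    c=camera(n); d[n]=c; cv2.imwrite(f"pics/{n}0.png",c["image"])
    print(n,c["fx"],c["fy"],c["cx"],c["cy"],[k for k in c]);print(np.round(c["cam_to_world"],3))
pickle.dump(d,open("c0.pkl","wb"))
s=read_state();print({k:np.round(v,3) for k,v in s.items()},grip_point_offset)
E
```

```text
pics
top 462.1949906560575 462.1949906560575 321.07645201449265 244.99284475807818 ['image', 'range_z', 'fx', 'fy', 'cx', 'cy', 'cam_to_world']
[[ 2.20000e-02  9.91000e-01 -1.35000e-01  4.46267e+02]
 [-1.00000e+00  2.00000e-02 -1.90000e-02 -2.38490e+01]
 [-1.60000e-02  1.35000e-01  9.91000e-01  9.72181e+02]
 [ 0.00000e+00  0.00000e+00  0.00000e+00  1.00000e+00]]
side 474.98445847781056 474.98445847781056 324.60580822703486 234.5065841027499 ['image', 'range_z', 'fx', 'fy', 'cx', 'cy', 'cam_to_world']
[[ 8.84000e-01  3.60000e-01 -2.98000e-01  3.05667e+02]
 [-4.68000e-01  6.72000e-01 -5.74000e-01 -5.50079e+02]
 [-6.00000e-03  6.47000e-01  7.63000e-01  8.14932e+02]
 [ 0.00000e+00  0.00000e+00  0.00000e+00  1.00000e+00]]
wrist 349.07694559946304 349.07694559946304 320.1512220483973 240.17328898095994 ['image', 'range_z', 'fx', 'fy', 'cx', 'cy', 'cam_to_world']
[[ 4.19000e-01 -8.70000e-01 -2.59000e-01  1.96870e+02]
 [ 9.08000e-01  4.02000e-01  1.20000e-01  5.96808e+02]
 [-0.00000e+00 -2.85000e-01  9.59000e-01  3.74344e+02]
 [ 0.00000e+00  0.00000e+00  0.00000e+00  1.00000e+00]]
{'time': np.float64(0.15), 'qpos': array([-1.207,  0.522, -0.036,  1.6  ,  0.021,  1.021, -0.113]), 'qvel': array([ 0.   , -0.003, -0.001, -0.003, -0.002, -0.001,  0.   ]), 'joint_efforts': array([ 1.0000e-03, -9.2739e+01,  1.9800e+00, -3.7006e+01,  1.8000e-02,
        6.0000e-03, -0.0000e+00]), 'eef_pos': array([262.641, 566.885, 230.866]), 'tool_rot': array([[-0.907,  0.42 , -0.   ],
       [ 0.42 ,  0.907, -0.001],
       [-0.   , -0.001, -1.   ]]), 'ft_force': array([ 0.17 , -0.758, -0.061]), 'torque': array([ 0.023, -0.06 , -0.026]), 'gripper_force': np.float64(0.0), 'finger_gap': np.float64(85.347)} -18.700000000000003
```

View pics/top0.png

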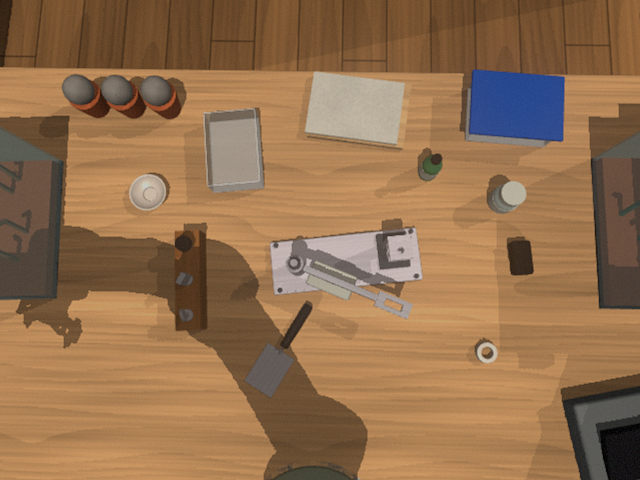

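View pics/side0.png

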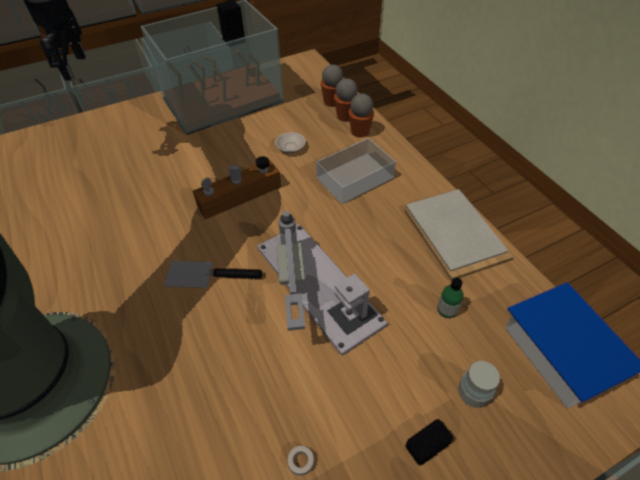

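The top view shows the stand at cols 270–422, rows 228–295, with the post at (295,263), the yoke at (398,250) and the arm's eye at (397,305). The block is at cols 176–207, rows 230–330, with the black knob at (184,242) and two grey heads at (184,280) and (185,315). I'll zoom in.

```bash
cat > h.py <<'E'
import cv2,numpy as np
def ray(c,u,v):
    T=c["cam_to_world"];d=T[:3,:3]@np.array([(u-c["cx"])/c["fx"],-(v-c["cy"])/c["fy"],-1.]);return T[:3,3],d
def plane(c,u,v,z):
    o,d=ray(c,u,v);return o+d*(z-o[2])/d[2]
def cloud(c):
    T=c["cam_to_world"];v,u=np.mgrid[:480,:640];z=c["range_z"]
    P=np.stack([(u-c["cx"])/c["fx"]*z,-(v-c["cy"])/c["fy"]*z,-z],-1)@T[:3,:3].T+T[:3,3]
    P[z<=0]=np.nan;return P
def proj(c,p):
    T=c["cam_to_world"];q=T[:3,:3].T@(np.array(p)-T[:3,3]);return c["cx"]-c["fx"]*q[0]/q[2],c["cy"]+c["fy"]*q[1]/q[2]
E
python3 - <<'E'
from h import *;import pickle
d=pickle.load(open("c0.pkl","rb"));t=d["top"];s=d["side"]
A=cv2.resize(t["image"][215:340,165:225],None,fx=4.6,fy=4.6,interpolation=3)[:575]
B=cv2.resize(s["image"][145:220,185:290],None,fx=4.5,fy=4.5,interpolation=3)
im=np.zeros((600,800,3),np.uint8);im[:A.shape[0],:A.shape[1]]=A;im[:B.shape[0],300:300+B.shape[1]]=B
cv2.imwrite("pics/crop1.png",im)
cv2.imwrite("pics/crop2.png",cv2.resize(t["image"][215:325,260:430],None,fx=4.7,fy=4.7,interpolation=3))
P=cloud(t)
for n,u,v in [("post",295,263),("yoke",398,250),("lug",400,309),("h1",184,280),("h2",185,315),("knob",184,242),("block",200,300),("blk",200,240),("base",280,283)]:
    print(n,np.round(P[v,u],1))
E
```

```text
post [526.3  38.7 132.3]
yoke [ 567.6 -164.6   26.2]
lug [ 447.5 -172.1    3.5]
h1 [493.3 254.6  87.2]
h2 [426.8 250.9  79.4]
knob [568.  261.4  80.3]
block [456.3 231.6  51. ]
blk [577.7 240.5  44.1]
base [495.5  77.8  10.5]
```

View pics/crop1.png

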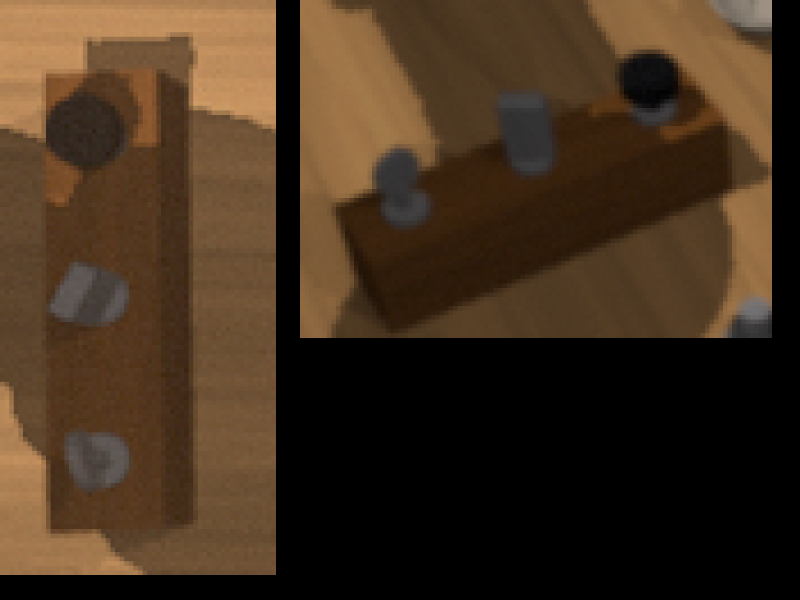

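View pics/crop2.png

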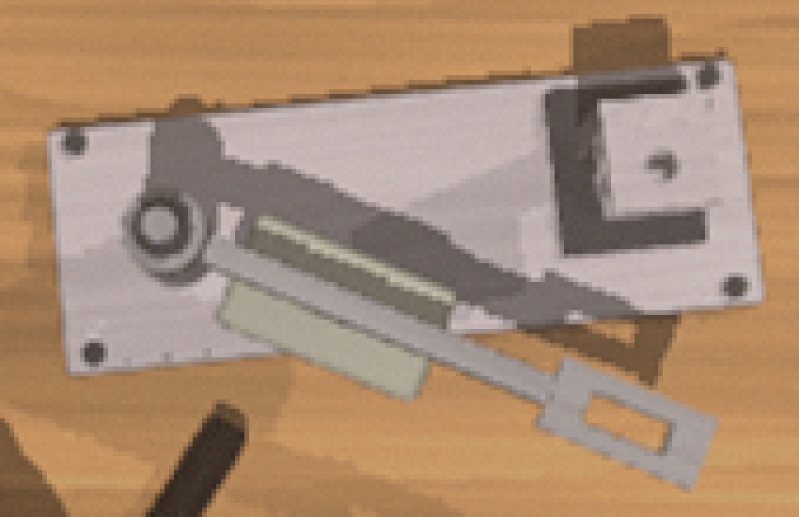

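The middle pin, at about (181,278) in the top view, is the flat-headed one; the lower one is the disc and the upper one the knob. In crop2 the stand corners are (48,130), (733,58), (763,300) and (68,374), the post is (160,227), the yoke hole (663,167) and the eye slot (627,422).

```bash
python3 - <<'E'
from h import *;import pickle
d=pickle.load(open("c0.pkl","rb"));t=d["top"];s=d["side"]
f=lambda x,y,z:plane(t,260+(x+.5)/4.7-.5,215+(y+.5)/4.7-.5,z)
C=[f(*p,14) for p in [(48,130),(733,58),(763,300),(68,374)]]
print(np.round(C,1)); c=np.mean(C,0); ey=(C[0]-C[1])+(C[3]-C[2]); yaw=np.arctan2(-ey[0],ey[1])
print("centre",c,"yaw",yaw,"sizes",np.linalg.norm(C[0]-C[1]),np.linalg.norm(C[1]-C[2]))
R=np.array([[np.cos(yaw),-np.sin(yaw)],[np.sin(yaw),np.cos(yaw)]])
post=f(160,227,132);hole=f(663,167,110);eye=f(627,422,100)
print("post",post,"exp",c[:2]+R@[0,100]);print("hole",hole,"mid",c[:2]+R@[0,-100]," hole in stand",R.T@(hole-c)[:2])
print("eye",eye,"r",np.linalg.norm((eye-post)[:2]))
m=R@[0,-1];e=(eye-post)[:2];print("boom",np.arctan2(m[0]*e[1]-m[1]*e[0],m@e))
g=lambda x,y,z:plane(t,165+(x+.5)/4.6-.5,215+(y+.5)/4.6-.5,z)
for n,p in dict(headtop=(75,291,95),collar=(100,297,57),knob=(86,131,85),disc=(97,460,57)).items(): print(n,g(*p))
print("block corners",[np.round(g(*p,52),1) for p in [(46,73),(160,73),(162,530),(48,530)]])
E
```

```text
[[ 580.1  101.7   14. ]
 [ 618.7 -203.2   14. ]
 [ 511.  -215.8   14. ]
 [ 472.    88.9   14. ]]
centre [545.43488382 -57.09351029  14.        ] yaw 0.12660783953967328 sizes 307.346560465129 108.390582179138
post [526.41787101  41.22799842 132.        ] exp [532.8078972   42.10608249]
hole [ 556.71343288 -157.16502522  110.        ] mid [ 558.06187044 -156.29310308]  hole in stand [  -1.44774206 -100.69467618]
eye [ 455.58251256 -144.35865931  100.        ] r 198.645552512153
boom -0.49122507193686915
headtop [496.84485054 258.31358683  95.        ]
collar [496.67854667 259.51921531  57.        ]
knob [565.16222556 261.14757945  85.        ]
disc [427.07226144 256.50001352  57.        ]
block corners [array([595. , 291.1,  52. ]), array([596. , 240.6,  52. ]), array([398. , 228.3,  52. ]), array([396.9, 277.3,  52. ])]
```

```bash
cat >> h.py <<'E'
def rot(a):
    c,s=np.cos(a),np.sin(a);return np.array([[c,s,0],[s,-c,0],[0,0,-1.]])
E
python3 - <<'E'
from workcell import *;from h import *;import pickle
d={}
movep([497,259,210],rot(np.radians(154)));wait(.3);d["pin"]=camera("wrist")
movep([540,-140,240],rot(np.radians(165)));wait(.3);d["yoke"]=camera("wrist")
pickle.dump(d,open("c1.pkl","wb"))
for n in d: cv2.imwrite(f"pics/w_{n}.png",d[n]["image"])
print(read_state()["time"],read_state()["qpos"],read_state()["eef_pos"])
E
```

```text
3.7833 [ 0.06974655  0.40681917  0.1038087   1.77506215 -0.05003775  0.96230794
  1.50335219] [ 540.10484226 -139.59932461  239.95342025]
```

View pics/w_pin.png

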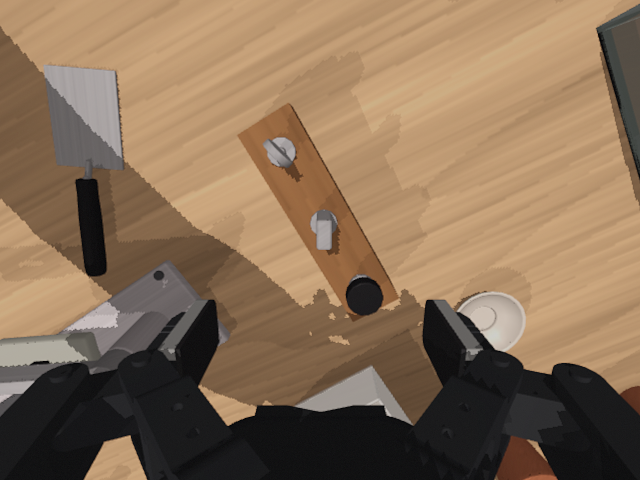

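View pics/w_yoke.png

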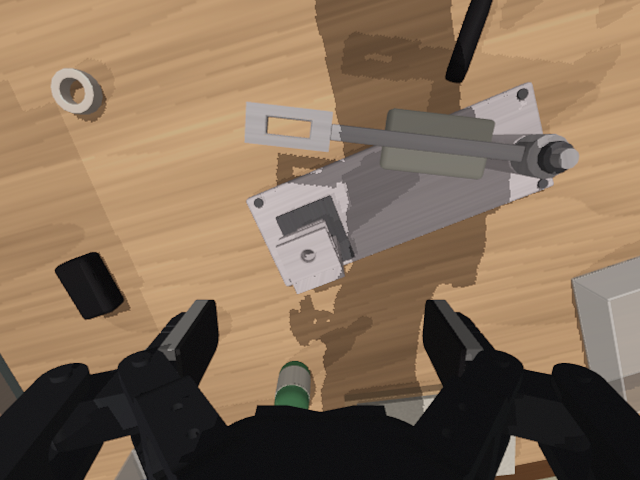

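In the pin view, the head's light top face is at about (324,235), nearly along the image columns. In the yoke view, the hole is at (308,256), the slot centre at (288,127) and the post cap at (566,159).

```bash
python3 - <<'E'
from h import *;import pickle
d=pickle.load(open("c1.pkl","rb"));p=d["pin"];y=d["yoke"]
g=cv2.cvtColor(p["image"],6);sub=g[205:255,305:345]
hsv=cv2.cvtColor(p["image"],cv2.COLOR_BGR2HSV)[205:255,305:345]
m=((sub>130)&(hsv[...,1]<50)).astype(np.uint8)
n,l,st,ce=cv2.connectedComponentsWithStats(m);k=1+np.argmax(st[1:,4])
r=cv2.minAreaRect(np.argwhere(l==k)[:,::-1].astype(np.float32)+[305,205]);bp=cv2.boxPoints(r)
print(r);W=np.array([plane(p,*q,95) for q in bp]);print(np.round(W,1),W.mean(0))
for i in range(2):
    e=W[i+1]-W[i];print("len",np.linalg.norm(e),"ang",np.degrees(np.arctan2(e[1],e[0])))
P=cloud(p);print("z on head",P[235,324],P[240,324],P[225,324])
hole=plane(y,308,256,110);slot=plane(y,288.5,127,100);post=plane(y,566,159,132)
print("hole",hole,"slot",slot,"post",post,np.linalg.norm((slot-post)[:2]),np.linalg.norm((hole-post)[:2]))
c2=[plane(y,*q,14) for q in [(259,203),(522,94)]];print("bolts",c2)
Q=cloud(y);print(Q[248,325],Q[159,566],Q[140,425],Q[110,255])
A=cv2.resize(y["image"][90:300,240:600],None,fx=2.2,fy=2.2,interpolation=3)
print(m[::2,::2])
E
```

```text
Traceback (most recent call last):
cv2.error: OpenCV(4.12.0) /io/opencv/modules/imgproc/src/convhull.cpp:143: error: (-215:Assertion failed) total >= 0 && (depth == CV_32F || depth == CV_32S) in function 'convexHull'
```

```bash
python3 - <<'E'
from h import *;import pickle
d=pickle.load(open("c1.pkl","rb"));p=d["pin"];y=d["yoke"]
P=cloud(p);v,u=np.mgrid[:480,:640]
m=(P[...,2]>88)&(P[...,2]<102)&(abs(u-324)<20)&(abs(v-235)<25)
pts=np.argwhere(m)[:,::-1].astype(np.float32)
r=cv2.minAreaRect(pts);bp=cv2.boxPoints(r)
print(r,len(pts),np.median(P[m],0));W=np.array([plane(p,*q,95) for q in bp]);print(np.round(W,1),W.mean(0))
for i in range(2):
    e=W[i+1]-W[i];print("len",np.linalg.norm(e),"ang",np.degrees(np.arctan2(e[1],e[0])))
hole=plane(y,308,256,110);slot=plane(y,288.5,127,100);post=plane(y,566,159,132)
print("hole",hole,"slot",slot,"post",post,np.linalg.norm((slot-post)[:2]),np.linalg.norm((hole-post)[:2]))
print("bolts",[plane(y,*q,14) for q in [(259,203),(522,94)]])
Q=cloud(y);print(Q[248,325],Q[159,566],Q[140,425],Q[110,255])
E
```

```text
((324.0, 233.5), (31.0, 14.0), 90.0) 468 [497.36798633 262.20669826  95.74165264]
[[484.  262.7  95. ]
 [488.6 272.3  95. ]
 [510.9 261.7  95. ]
 [506.2 251.9  95. ]] [497.4113863  262.14801996  95.        ]
len 10.616576624145935 ang 64.11517393960338
len 24.710803138459788 ang -25.369528594949667
hole [ 559.34318307 -155.36038752  110.        ] slot [ 457.11690772 -143.08030658  100.        ] post [529.26058549  41.97429236 132.        ] 198.62002626684435 199.61447483480026
bolts [array([ 519.37123438, -201.96807945,   14.        ]), array([482.47969192,  80.74958153,  14.        ])]
[ 555.79719421 -139.89379561  111.36930723] [528.99363661  41.23725208 133.13441777] [493.0203389  -45.24004126 108.82345552] [ 438.79489303 -164.18623029  100.71822753]
```

```bash
cat > push.py <<'E'
from workcell import *;from h import *
post=np.array([528.6,41.7])
def pose(phi,off,z):
    u=np.array([np.sin(phi),-np.cos(phi)]);n=np.array([-np.cos(phi),-np.sin(phi)])
    return [*(post+150*u+off*n),z],rot(np.pi+phi)
p,R=pose(-.371,45,200);movep(p,R);clamp()
p,R=pose(-.371,32,88);print(movel(p,R,150,guard=8))
F0=read_state()["ft_force"]
st=lambda:(np.round(read_state()["eef_pos"],1),np.round(read_state()["ft_force"]-F0,1))
for phi in np.arange(-.371,.06,.07):
    p,R=pose(phi,17,88);h=movel(p,R,60,guard=10);print(phi,h,*st())
    if h: break
else:
    for phi in np.arange(.08,.26,.01):
        p,R=pose(phi,17,88);h=movel(p,R,12,guard=5);print(round(phi,3),h,*st())
        if h or np.linalg.norm(read_state()["ft_force"]-F0)>9: break
E
python3 push.py; python3 - <<'E'
from workcell import *;from h import *;import pickle
c=camera("top");pickle.dump(c,open("c2.pkl","wb"));cv2.imwrite("pics/top2.png",cv2.resize(c["image"][215:325,260:430],None,fx=4.7,fy=4.7,interpolation=3));print(read_state()["time"])
E
```

```text
False
-0.371 False [458.7 -92.1  88.1] [-0.7 -0.3  0.4]
-0.301 False [467.7 -96.6  87.9] [-0.3 -0.4  0.3]
-0.23099999999999998 False [ 477.4 -100.4   87.9] [-0.6 -0.2  0. ]
-0.16099999999999998 False [ 487.5 -103.6   87.9] [-0.1 -0.2 -0.1]
-0.09099999999999997 False [ 497.8 -106.1   87.9] [-1.8  0.   0.1]
-0.020999999999999963 False [ 508.2 -107.9   87.9] [-0.9  0.1 -0.1]
0.049000000000000044 False [ 518.7 -108.9   87.9] [-0.2  0.3  0.6]
0.08 False [ 523.8 -109.2   88. ] [ 0.3  0.4 -0.2]
0.09 False [ 525.3 -109.2   88. ] [-0.8 -0.   0.8]
0.1 False [ 526.8 -109.2   88. ] [-0.1  0.   0.5]
0.11 False [ 528.3 -109.3   88. ] [-0.3 -0.7  0.6]
0.12 False [ 529.8 -109.3   88. ] [0.6 0.2 0.3]
0.13 False [ 531.4 -109.2   88. ] [-0.6 -0.4  0. ]
0.14 False [ 532.9 -109.2   88. ] [ 1.4 -0.6  0.3]
0.15 False [ 534.4 -109.1   88. ] [ 0.5 -0.1 -0. ]
0.16 False [ 535.6 -109.1   88. ] [-2.   0.2  0.8]
0.17 True [ 535.5 -109.3   87.5] [-0.9 -0.2  0.1]
11.3833
```

View pics/top2.png

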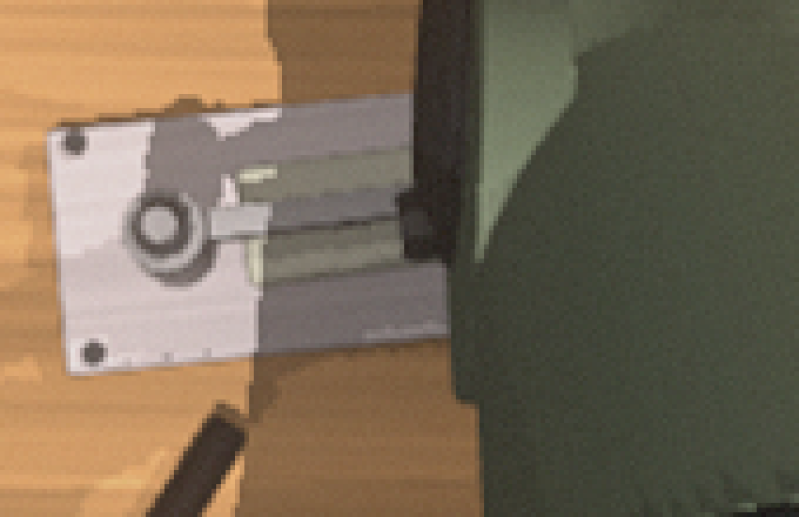

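```bash
python3 - <<'E'
from workcell import *;from h import *;import pickle
p=read_state()["eef_pos"];R=read_state()["tool_rot"]
movel(p+R[:,0]*30,max_speed=80);q=p+R[:,0]*30;q[2]=230;movel(q,max_speed=200)
open_gripper()
A=rot(np.radians(154.6));x,y=497.3,261.6
movep([x,y,160],A);movel([x,y,62],A,100,guard=10)
print(read_state()["eef_pos"]);clamp();s=read_state();print(s["finger_gap"],s["gripper_force"])
movel([x,y,235],A,150);wait(.3)
for n in ["top","wrist"]:
    c=camera(n);pickle.dump(c,open(f"c3{n}.pkl","wb"))
    im=c["image"]
    if n=="top":a=cv2.resize(im[215:325,260:430],None,fx=2.35,fy=2.35,interpolation=3)
    else:b=cv2.resize(im,(400,300))
o=np.zeros((300,800,3),np.uint8);o[:a.shape[0],:400]=a[:,:400];o[:,400:]=b;cv2.imwrite("pics/c3.png",o)
s=read_state();print(s["finger_gap"],s["ft_force"],s["time"],s["eef_pos"])
E
```

```text
[497.62751665 261.75520517  62.54097759]
11.30202634531791 58.72436463832855
11.157178031132634 [-0.43058726 -0.11072371 -0.37372597] 18.475 [497.2724296  261.58700701 234.83655866]
```

View pics/c3.png

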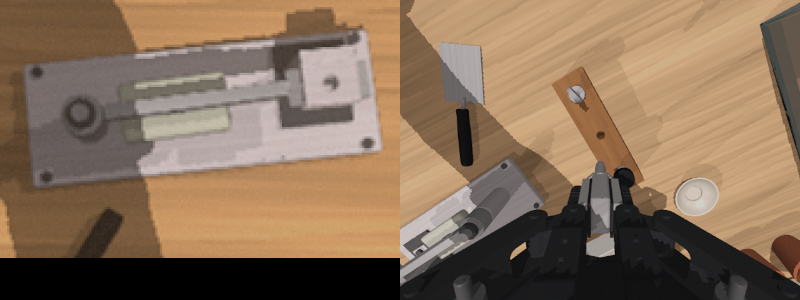

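The arm is seated, the pin is held (gap 11.2) and its block hole is empty. Next I check the pin's offset in the grip from the empty hole's position and the nose depth.

```bash
python3 - <<'E'
from h import *;import pickle
c=pickle.load(open("c3wrist.pkl","rb"));A=rot(np.radians(154.6));t=np.array([497.3,261.6,234.8])
g=cv2.cvtColor(c["image"],6)[200:232,304:336];m=(g<45).astype(np.uint8)
n,l,st,ce=cv2.connectedComponentsWithStats(m);k=1+np.argmax(st[1:,4]);print(st[k],ce[k],g.min())
h=plane(c,304+ce[k][0],200+ce[k][1],52);print("block hole",h,"in tool",(A.T@(h-t))[:2])
P=cloud(c);L=(P-t)@A  # tool coords
for z0,z1 in [(8,14),(14,20),(20,26),(26,32),(32,37)]:
    m=(L[...,2]>z0)&(L[...,2]<z1)&(np.hypot(L[...,0],L[...,1])<25);q=L[m]
    if len(q)>3: print(z0,len(q),"x",np.percentile(q[:,0],[2,50,98]).round(1),"y",np.percentile(q[:,1],[2,50,98]).round(1))
v,u=np.mgrid[:480,:640]
m=(np.hypot(L[...,0],L[...,1])<25)&(abs(L[...,2]-15)<35);print(u[m].min(),u[m].max(),v[m].min(),v[m].max(),L[m][:,2].max())
E
```

```text
[14 12  8  4 20] [18.15 13.35] 36
block hole [496.13609145 263.82229919  52.        ] in tool [2.00462187 1.50824002]
8 21 x [ 5.9  9.6 10.7] y [-9.   1.3  8.2]
26 58 x [1.8 3.6 4.3] y [-4.3  0.   3.2]
32 57 x [0.1 3.4 4.2] y [-4.9 -0.5  4.4]
272 369 259 312 49.95557523292945
```

```bash
cat > ins.py <<'E'
from workcell import *;from h import *
A=rot(np.radians(154.6))
c=np.array([559.,-155.8])
movep([*c,235],A);movel([*c,152],A,150);wait(.3)
F0=read_state()["ft_force"]
def st(l):
    s=read_state();print(l,np.round(s["eef_pos"],1),np.round(s["ft_force"]-F0,1),round(s["finger_gap"],1),round(s["time"],1));return s
yy=np.array([-.13,.99]);xx=np.array([.99,.13])
offs=[(0,0)]+[(r*np.cos(t),r*np.sin(t)) for r,n in [(1.6,6),(3.2,10)] for t in np.pi/2+np.arange(n)*2*np.pi/n]
for o in offs:
    q=c+o[0]*xx+o[1]*yy
    movel([*q,147.5],A,60,guard=8)
    h=movel([*q,138.5],A,18,guard=5);s=st(f"probe {np.round(o,1)} {h}")
    if s["eef_pos"][2]<140.5: break
    if s["time"]>50: break
np.save("q.npy",q)
E
python3 ins.py
```

```text
probe [0 0] False [ 559.  -155.8  138.5] [-0.9 -0.9 -0.6] 11.1 21.9
```

```bash
cat > down.py <<'E'
from workcell import *;from h import *
A=rot(np.radians(154.6));q=np.load("q.npy");wait(.2)
F=lambda:np.mean([(wait(.03),read_state()["ft_force"])[1] for _ in range(5)],0)
z=138.5
for i in range(14):
    z1=max(z-2.5,120.3)
    h=movel([*q,z1],A,15,guard=7);p=read_state()["eef_pos"];f=F()
    print(h,np.round(p,1),np.round(q,2),np.round(f,1),round(read_state()["time"],1))
    if h:
        z=p[2]+1.5;movel([*q,z],A,20)
    else: z=z1
    if np.hypot(*f[:2])>2.5: q=q+np.clip(f[:2]*.1,-.6,.6)
    if z1==120.3 and not h: break
    if i>3 and h and read_state()["time"]>40: break
np.save("q.npy",q)
E
python3 down.py
```

```text
False [ 558.9 -155.8  135.9] [ 559.  -155.8] [ 0.  -0.2 -1. ] 22.6
False [ 558.9 -155.8  133.4] [ 559.  -155.8] [-0.1 -0.2 -1.5] 23.1
False [ 558.9 -155.8  130.9] [ 559.  -155.8] [-0.4 -0.3 -0.9] 23.6
False [ 558.9 -155.8  128.3] [ 559.  -155.8] [ 0.1 -0.3 -1. ] 24.1
False [ 558.9 -155.8  125.9] [ 559.  -155.8] [-0.1  0.  -0.9] 24.6
False [ 558.9 -155.8  123.4] [ 559.  -155.8] [ 0.3 -0.4 -0.7] 25.0
False [ 558.9 -155.8  120.9] [ 559.  -155.8] [-0.3  0.1 -1. ] 25.5
False [ 559.  -155.8  120.3] [ 559.  -155.8] [ 0.1  0.2 -0.6] 25.9
```

```bash
python3 - <<'E'
from workcell import *;from h import *;import pickle
A=rot(np.radians(154.6));q=np.load("q.npy")
print(movel([*q,115],A,8,guard=6),read_state()["eef_pos"],read_state()["ft_force"],read_state()["finger_gap"])
open_gripper();wait(.3);movel([*q,235],A,120);wait(.3)
movep([440,-60,300],rot(np.radians(165)));wait(.2)
t=camera("top");s=camera("side");w=camera("wrist");pickle.dump([t,s,w],open("c4.pkl","wb"))
u,v=map(int,proj(s,[559,-156,120]));a=cv2.resize(s["image"][v-40:v+40,u-50:u+50],(500,400),interpolation=3)
u,v=map(int,proj(t,[559,-156,120]));b=cv2.resize(t["image"][v-40:v+40,u-30:u+30],(300,400),interpolation=3)
cv2.imwrite("pics/c4.png",np.hstack([a,b]))
P=cloud(w);m=np.hypot(P[...,0]-559,P[...,1]+156)<25
m&=P[...,2]>100;print("top z",np.percentile(P[m][:,2],[5,50,95,99]) if m.any() else None);print(read_state()["time"])
for c in (t,s):
    P=cloud(c);m=(np.hypot(P[...,0]-559,P[...,1]+156)<22)&(P[...,2]>100);m2=m&(P[...,2]>140);print(np.percentile(P[m][:,2],[5,50,95,99]),np.median(P[m2],0))
E
```

```text
True [ 559.06352909 -155.80924986  120.12262462] [-0.76653927  0.24175504  7.1510941 ] 11.233510084810822
top z [105.55581066 111.56574266 154.04358729 154.69891764]
29.6417
[107.99843471 112.04765215 154.18786145 155.73225985] [ 560.69658232 -158.46927367  152.6604872 ]
[105.15888386 116.40685851 156.36684035 157.38788175] [ 558.19420092 -156.43222077  154.04157944]
```

View pics/c4.png

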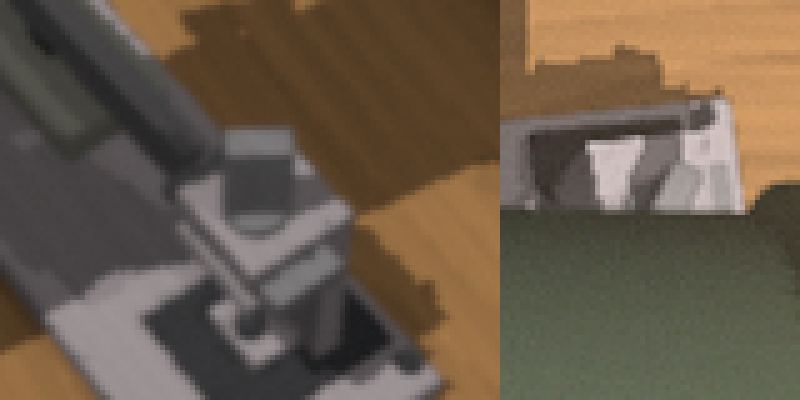

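The pin stands upright with its collar on the ear: the head top reads about 154 mm (153 expected) and the nose shows below the lower ear. The robot is clear, so I'm handing in.

```bash
python3 -c "
from workcell import *
print(finish_job())"
```

```text
the job is handed in; nothing more can be done
None
```

I swung the lamp arm home, seated the pin through both ears and the eye with its collar on the yoke, let go, and handed the job in at about 30 s; no verdict was returned.

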